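# Seat the stage insert and swing its clip over

## Robot

A 6-joint arm with a two-finger parallel gripper is mounted at the origin on the work surface. World frame = base frame: x ahead of the robot, y to its left, z up, the work surface at z = 0. Lengths are in mm, angles in rad, forces in N, time in s.
With the tool pointing down it reaches from about 300 to 775 mm from the base axis. Payload 14.6 kg.
Tool frame: the origin (TCP) lies on the centre line of the jaws, within the pads' length; the fingertips stand 19 mm ahead of it and the grasp point (between the pads) is the TCP (bot.tip_reach is the distance from the TCP to the fingertips, in mm); y points along the fingers, x is the direction in which the jaws open and shut, and the axes are right-handed (so a half turn about y gives the same grasp; the last joint's range is limited). The gripper opens to 85 mm and grips with 20 to 120 N. Pads are 22 mm wide; open, the fingers measure 114 mm over their backs; the gripper's body (76 mm by 85 mm) begins 54 mm behind the grasp point. The pads swing forward as they close: fully open they stand 13 mm farther back than shut.
Start: joints at [1.248, 0.3, 1.521, -0, 1.321, -0.067], TCP at [139.159, 532.094, 250.281] pointing down, gripper open.
Joint ranges: [-3.03, 3.03], [-0.79, 2.21], [0.23, 2.52], [-1.04, 4.18], [0, 3.07], [-2.55, 2.55]. Speed limits (rad/s): [2.22, 2.22, 2.57, 3.14, 3.14, 3.14].

## Interface

Orientations are given as a unit quaternion [w, x, y, z].
In Python, from rig import bot gives the robot as it stands. Calls block until the motion is done:
- bot.move_to(position, orientation): joint-space move of the TCP to a pose.
- bot.servo_line(position, attitude=None, speed=150, until_force=None): straight line of the TCP; attitude=None keeps the orientation; speed is the mean speed in mm/s. With until_force (N) it stops when the force on the tool has changed by that much, and returns True; else False.
- bot.move_joints(angles): joint-space move.
- bot.move_gripper(opening, grip_force=None): finger opening in mm; grip_force is the grip in N (None keeps the last); returns when the fingers have stopped.
- bot.dwell(seconds).
- bot.ik(position, orientation): joint angles nearest the present ones, or None.
- bot.read_state(): the state.
- bot.read_camera(name): name is "scene" or "top" or "wrist"; returns a dict with "image" (420x560x3 uint8, blue, green, red), "depth" (420x560 float32, mm along the optical axis (not along the pixel's ray), 0 where there is no reading), "fovy" (degrees; the focal length in pixels is half the picture's height over the tangent of half this angle, whatever the lens; pixels are square), "cx", "cy" (the principal point, pixels), "eye" and "attitude" of the camera in the world; the wrist camera has in their place "mount" (4x4, takes a point from camera to tool coordinates, whose origin is the TCP and whose axes are the tool frame's). Camera axes: x right, y down, z forward; pixel columns grow to the right and rows downward; lengths in mm; the calibration is good to about 2 mm. A picture is of the moment at which its call begins: read the wrist's pose just before it.
A pose or a line that the arm cannot do raises bot.MotionError and nothing moves.
- bot.finish_job(): hands the job in, once; it reports no verdict.
The state is a dict: "clock": time; "joint_positions": joint angles; "qvel": joint speeds; "effort": joint torques, N m; "ee_pos": TCP position; "tool_rot": TCP orientation; "ft_force": force on the tool from outside, world axes, zero at the start; "moment": the same for the moment, N m; "grip_width": finger opening in mm.
Only numpy, scipy, OpenCV 4.12 (cv2) and the standard library are available. Lean on these libraries where they do the work, as an engineer would, in place of code of your own. Each camera call takes 0.05 s, during which the arm holds its last target. There are 200 camera calls.

## Task

Get the microscope stage ready: push the loose ring-shaped metal insert (the disc with a hole in its middle) across the stage plate until it drops flat and fully home into the round recess, then push the retaining clip round by its knob until its arm points across the recess and lies over the insert's rim. Use only the fingertips to push: do not pick the insert up, leave the solid disc and the objective on the plate where they are, and do not knock about anything else on the bench.

Things in the scene. Friction and masses are not known exactly. Their poses are not given: they have to be found in the camera images.
- stage: black stage plate, 210 mm (its x) by 360 mm (its y), standing fixed on the bench; origin on the bench under its centre; its level top face is 30 mm above the bench; a single round recess is sunk in the middle of the top
- recess (a point): centre of the recess's floor, on the plate's centre; the recess is 74 mm across and 8 mm deep (its floor is 22 mm above the bench, its rim 30 mm), walls upright, floor closed, flat and bare grey metal with a small round window in its middle; a thin bright metal line runs round its edge
- insert: loose aluminium ring-shaped insert, 70 mm outside diameter, 24 mm hole in the middle, 8 mm thick, about 75 g; origin at the centre of its underside; it starts flat on the plate top, on one side of the recess (at stage +y or -y), and sits level with the plate top once it is home
- blank: solid aluminium disc without a hole, 70 mm diameter, 8 mm thick, lying on the plate on the other side of the recess; origin at the centre of its underside; to be left alone
- objective: steel microscope objective, 26 mm diameter, 44 mm tall, standing on the plate near its far edge (stage +x) towards stage -y; origin at the centre of its underside; to be left alone
- clip (a joint): angle of the retaining clip about its upright pin, rad: at 0 its arm points along stage +y (clear of the recess, parked between -0.6 and 0); growing values turn it anticlockwise seen from above, so that at 1.57 (its stop) it points along stage -x, across the recess rim. It turns with slight friction (about 0.03 N m) and stays where it is left
- clip_pin (a point): axis of the clip's pin, 66 mm from the recess centre along stage +x, at the underside of the clip, 33.5 mm above the bench; the clip's arm is flat, 12 mm wide, reaches 48 mm from the pin, its top face 36.5 mm above the bench, and clears a fully seated insert by 3.5 mm; a boss on the pin tops out at 38.5 mm
- clip_knob (a point): centre of the top of the clip's upright round knob (14 mm diameter), 42 mm from the pin near the arm's free end; the knob rises from the arm to 57.5 mm above the bench
- flask: clear flat rectangular culture flask lying on the bench left of the plate, 80 x 125 x 40 mm; origin at the centre of its underside; bystander
- beaker: glass beaker on the bench right of the plate, 70 mm across, 90 mm tall; origin at the centre of its underside; bystander
- jar: capped jar on the bench on the far left, 64 mm across, 85 mm tall; origin at the centre of its underside; bystander
- driver: screwdriver lying on the bench right of the plate, 160 mm long; bystander
Things that resemble listed ones, but are neither listed nor needed, are in the scene too. Leave any yellow look-alike of the insert alone.

How it is judged (in metres and radians):
On the way, in this order (a step that is already met when the one before it is completed fails the run):
1. the insert has dropped flat into the recess (horizontal distance between insert and recess below 0.004 m and z of insert in the frame of recess below 0.0018 m and angle between the z axis of insert and the z axis of stage, either way round below 0.035 rad), for 0.2 s.
2. the clip is swung over the seated insert (all of step 1 and value of joint clip above 1.3 rad), for 0.2 s.
At the end, for the whole second after the job is handed in: The ring-shaped insert lies in the recess, centre within 4 mm of the recess's, underside within 1.8 mm of the floor and level within 2 degrees, at rest; the clip is turned to at least 1.3 rad (75 degrees, its stop is at 90) (all of step 2 and linear speed of insert below 0.02 m/s and velocity of joint clip between -0.05 and 0.05 rad/s); the robot touches nothing.
It fails at once if the insert is lifted more than 8 mm off the plate (z of insert in the frame of recess above 0.016 m).
It fails at once if the insert is pushed off the plate (height (world z) of insert below 0.015 m).
It fails at once if the solid disc is moved more than 15 mm (distance of blank from where it was at the start of the episode above 0.015 m).
It fails at once if the objective is moved more than 15 mm or tipped (distance of objective from where it was at the start of the episode above 0.015 m or angle between objective's own z axis and vertical above 0.5 rad).
It fails at once if a bystander on the bench is moved more than 30 mm (distance of any of flask, beaker, jar, driver from where it was at the start of the episode above 0.03 m).
It also fails if it takes over 54 s, if anything falls off the work surface, if the arm or the gripper's body presses on something with over 40 N, if the wrist force passes 120 N, or if a joint passes its speed limit or range.

## Working session

There is one attempt and no reset: what is moved stays moved. The work goes in short steps, each a Python script; the robot and the scene stay as the last script left them, time stands still between calls to the robot, and variables do not carry over. Pictures are saved under pics/ and viewed, on a budget of 10 in all, crops included, one or two more only if the job needs it, and the job is handed in when it is done.

```bash
mkdir -p pics
cat > h.py <<'E'
import numpy as np, cv2
from scipy.spatial.transform import Rotation as R
from rig import bot
def rot(q): return R.from_quat([q[1],q[2],q[3],q[0]]).as_matrix()
def cam(name):
    s=bot.read_state(); c=bot.read_camera(name)
    if name=="wrist":
        m=np.array(c["mount"],float); T=np.eye(4); T[:3,:3]=rot(s["tool_rot"]); T[:3,3]=s["ee_pos"]; T=T@m
    else:
        T=np.eye(4); a=np.array(c["attitude"],float); T[:3,:3]=rot(a) if a.size==4 else a; T[:3,3]=c["eye"]
    c["T"]=T; c["f"]=c["image"].shape[0]/2/np.tan(np.radians(c["fovy"])/2); return c
def plane(c,u,v,z):
    d=c["T"][:3,:3]@np.array([(u-c["cx"])/c["f"],(v-c["cy"])/c["f"],1.]); o=c["T"][:3,3]
    return o+d*(z-o[2])/d[2]
def pts(c):
    v,u=np.mgrid[:c["depth"].shape[0],:c["depth"].shape[1]]; d=c["depth"]
    p=np.stack([(u-c["cx"])/c["f"]*d,(v-c["cy"])/c["f"]*d,d],-1)
    return p@c["T"][:3,:3].T+c["T"][:3,3]
E
python3 - <<'E'
from h import *
import pickle
for n in("top","scene"):
    c=cam(n); cv2.imwrite(f"pics/{n}0.png",c["image"]); pickle.dump(c,open(f"{n}0.pkl","wb"))
    print(n,c["T"].round(3),c["f"],c["cx"],c["cy"])
s=bot.read_state();print(s["tool_rot"],s["grip_width"],s["clock"])
E
```

```text
top [[ 3.60000e-02 -9.77000e-01  2.08000e-01  2.80199e+02]
 [-9.99000e-01 -3.60000e-02  3.00000e-03  5.83600e+00]
 [ 5.00000e-03 -2.08000e-01 -9.78000e-01  1.34490e+03]
 [ 0.00000e+00  0.00000e+00  0.00000e+00  1.00000e+00]] 484.2058251674088 284.1170579151367 204.51662863169483
scene [[ 5.28000e-01  5.99000e-01 -6.02000e-01  1.12318e+03]
 [ 8.49000e-01 -3.60000e-01  3.87000e-01 -3.84239e+02]
 [ 1.50000e-02 -7.15000e-01 -6.99000e-01  7.21879e+02]
 [ 0.00000e+00  0.00000e+00  0.00000e+00  1.00000e+00]] 391.16287992782406 282.1117938050587 206.37584839889502
[-0.55949349  0.55990916  0.43181682 -0.43243843] 85.97024504551713 0.1
```

View pics/top0.png

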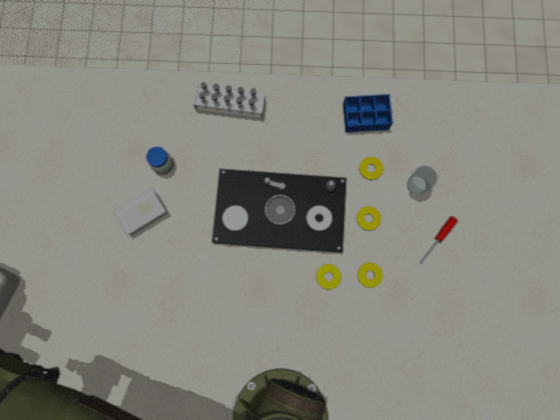

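View pics/scene0.png

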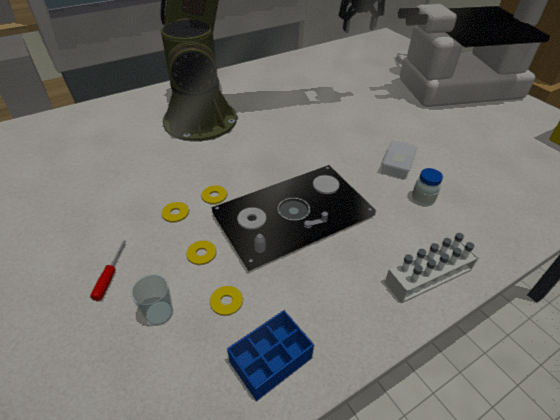

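The two views agree. In the top view the candidates are:
- a metal ring at (319,218) with a hole, which fits the insert
- a solid disc at (235,217), the blank
- four yellow rings, which are look-alikes to leave alone
- the recess at (280,209), with its grey window

The clip pin is at about (283,186), the knob at (267,181), and the objective at (331,186).

Next I'll measure these and crop the top view to confirm.

```bash
cat > m.py <<'E'
from h import *
import pickle
c=pickle.load(open("top0.pkl","rb")); g=cv2.cvtColor(c["image"],cv2.COLOR_BGR2GRAY)
cv2.imwrite("pics/crop.png",cv2.resize(c["image"][160:260,205:360],None,fx=5,fy=5,interpolation=cv2.INTER_CUBIC))
m=(g<60).astype(np.uint8); m[:,:205]=0;m[:,360:]=0;m[:160]=0;m[260:]=0
k=max(cv2.findContours(m,cv2.RETR_EXTERNAL,cv2.CHAIN_APPROX_NONE)[0],key=cv2.contourArea)
P=np.array([plane(c,*q[0],30)[:2] for q in k],np.float32); r=cv2.minAreaRect(P); print("stage",r)
w=(g>130).astype(np.uint8)
for n,(u,v) in dict(ins=(319,218),blank=(235,217)).items():
    n_,l,st,ce=cv2.connectedComponentsWithStats(w); b=l[v,u] or l[v,u+7]
    q=max(cv2.findContours((l==b).astype(np.uint8),cv2.RETR_EXTERNAL,cv2.CHAIN_APPROX_NONE)[0],key=cv2.contourArea)
    X=np.array([plane(c,*a[0],38)[:2] for a in q],np.float32); print(n,cv2.fitEllipse(X),st[b])
for n,u,v,z in(("recess",280,209,30),("pin",283,186,38),("knob",267,181,57),("obj",331,184,74)): print(n,plane(c,u,v,z).round(1))
s=bot.read_state(); print(rot(s["tool_rot"]).round(3), cam("wrist")["mount"], bot.tip_reach)
E
python3 m.py
```

```text
stage ((544.979736328125, 20.939773559570312), (354.78070068359375, 209.66334533691406), 87.85441589355469)
ins ((525.8238525390625, -86.85467529296875), (62.674072265625, 64.33293914794922), 100.3711929321289) [307 206  24  24 366]
blank ((517.7149658203125, 143.64093017578125), (62.942867279052734, 64.35631561279297), 90.24944305419922) [223 206  24  24 448]
recess [547.4  20.5  30. ]
pin [611.3  14.5  38. ]
knob [619.   58.9  57. ]
obj [ 612.6 -115.5   74. ]
[[ 0.253 -0.    -0.967]
 [ 0.967 -0.001  0.253]
 [-0.001 -1.     0.   ]] [[ 9.99999674e-01  4.14789458e-04  6.92085348e-04 -5.13731726e-01]
 [-5.59846208e-04 -2.60984472e-01  9.65342836e-01 -1.23546298e+02]
 [ 5.81037561e-04 -9.65342910e-01 -2.60984155e-01  6.55587841e+01]
 [ 0.00000000e+00  0.00000000e+00  0.00000000e+00  1.00000000e+00]] 19.0
```

```bash
sleep 3; ls pics
```

```text
crop.png
scene0.png
top0.png
```

View pics/crop.png

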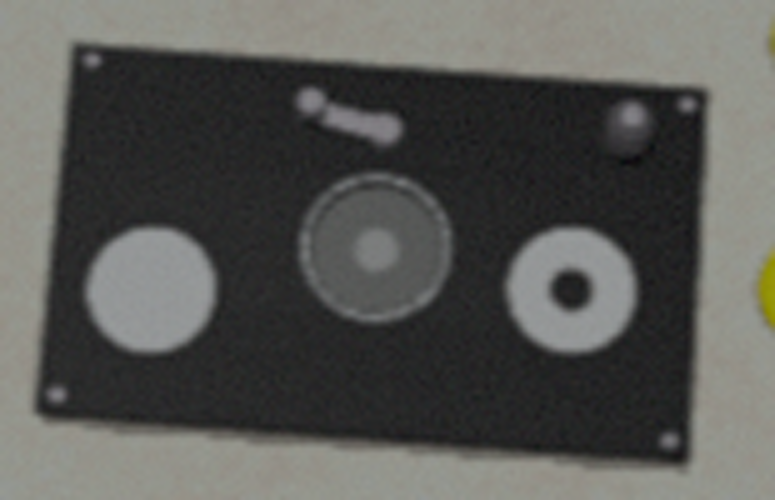

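The crop confirms it: the ring with a hole at top (319,218) is the insert, the solid disc is the blank, and the clip is parked at roughly −0.3 rad. The stage measures 355 x 210 mm and the discs come out at about 63 mm because of edge thresholding, which is plausible. I'll move in for a wrist look.

```bash
cat >> h.py <<'E'
def quat(d):
    d=np.array([d[0],d[1]])/np.hypot(d[0],d[1]); M=np.column_stack([[d[1],-d[0],0],[0,0,-1],[d[0],d[1],0]])
    q=R.from_matrix(M).as_quat(); return [q[3],*q[:3]]
E
python3 - <<'E'
from h import *
import pickle
d=np.array([.19,.98]); q=quat(d)
bot.move_to([537,-33,240],q); bot.move_gripper(40)
print(bot.read_state()["joint_positions"],bot.tip_reach)
c=cam("wrist"); cv2.imwrite("pics/w1.png",c["image"]); pickle.dump(c,open("w1.pkl","wb"))
P=pts(c)[::42,::56]; print(c["f"],P[...,2].round(0)); print(bot.read_state()["clock"],bot.read_state()["ft_force"])
E
```

```text
[-1.29405976e-01  2.81803719e-01  1.56872803e+00 -1.83187502e-05
  1.29105879e+00  6.20826223e-02] 19.0
297.8387406409181 [[ -0.   1.   1.  30.  38.  30.  30.  -0.  -0.   0.]
 [  1.  -1.  -0.  30.  37.  29.  29.  -1.  -2.  -0.]
 [  1.   0.  -0.  -0.  29.  31.  29.  -0.  -0.   0.]
 [  0.   0.  -1.   0.  29.  21.  30.  -1.  -0.  -1.]
 [  0.   1.  -1.  -0.  28.  21.  29.  -0.  -1.  -1.]
 [  0.  -1.   0.   0.  29.  36.  30.  -1.   1.  -2.]
 [  0.  -1.  -1.   7.  29.  38. 233.   1.  -0.  20.]
 [ -0.  -0.  -0. 272. 272.  -0. 259.  -0.  -0.  11.]
 [  1.  -1. 294. 277. 300.  -0.   0. 277. 292.  -1.]
 [ -1. 307. 297.  -1. 316. 307. 315. 316. 293. 306.]]
3.1583 [-0.60893351 -0.46801572  0.26719564]
```

View pics/w1.png

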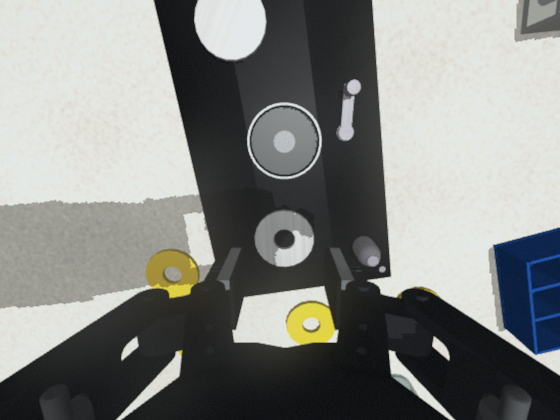

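The wrist view shows the insert at (284,238), the recess at (284,141), the clip pin at (345,131), the knob at (354,87) and the objective at about (370,250). I'll fit the centres from depth.

Run:
```python
from h import *
import pickle
c=pickle.load(open("w1.pkl","rb")); P=pts(c); g=cv2.cvtColor(c["image"],cv2.COLOR_BGR2GRAY)
def fit(mask,u,v,z,n):
    nn,l,st,ce=cv2.connectedComponentsWithStats(mask.astype(np.uint8)); b=l[v,u]
    q=max(cv2.findContours((l==b).astype(np.uint8),cv2.RETR_EXTERNAL,cv2.CHAIN_APPROX_NONE)[0],key=cv2.contourArea)
    e=cv2.minEnclosingCircle(np.array([plane(c,*a[0],z)[:2] for a in q],np.float32)); X=cv2.fitEllipse(np.array([plane(c,*a[0],z)[:2] for a in q],np.float32))
    print(n,b,st[b],e,X)
Z=cv2.medianBlur(P[...,2].astype(np.float32),5)
fit((Z>34)&(Z<42),263,238,38,"insert"); fit((Z<26)&(Z>16),284,130,30,"recess"); fit((Z>34)&(Z<42),230,20,38,"blank")
w=(g>60); fit(w,284,112,30,"rec img")
for n,u,v,z in(("pin",345,131,38.5),("knob",354,87,57.5),("objtop",374,261,74),("window",284,141,22)): print(n,plane(c,u,v,z).round(1))
M=(Z>26)&(Z<43); m=max(cv2.findContours(M.astype(np.uint8),0,1)[0],key=cv2.contourArea)
L=[q[0] for q in m if q[0][1]<230 and q[0][0]>300 and q[0][1]>5]; print(cv2.fitLine(np.array([plane(c,*a,30)[:2] for a in L],np.float32),cv2.DIST_HUBER,0,.01,.01).ravel())
```

```text
insert 7 [ 254  210   60   56 2351] ((525.298095703125, -85.97223663330078), 34.85942459106445) ((525.308837890625, -85.86621856689453), (67.97405242919922, 68.5464096069336), 168.23037719726562)
recess 3 [ 251  106   66   69 3590] ((546.36376953125, 21.52712059020996), 36.482662200927734) ((546.3270874023438, 21.661029815673828), (71.37777709960938, 71.97521209716797), 156.6744842529297)
blank 1 [ 194    0   72   61 3675] ((516.9307250976562, 142.64869689941406), 34.78086853027344) ((515.895263671875, 137.23538208007812), (55.070735931396484, 72.09382629394531), 78.3834457397461)
rec img 10 [ 246   55   77  125 6273] ((557.7904052734375, 41.99321365356445), 65.24813842773438) ((551.530029296875, 33.90998077392578), (77.61693572998047, 124.42010498046875), 156.93899536132812)
pin [611.9  19.7  38.5]
knob [622.4  59.   57.5]
objtop [ 617. -116.   74.]
window [546.8  21.3  22. ]
[3.8219038e-02 9.9926937e-01 6.5079926e+02 2.2705276e+01]
```

The insert is at (525.3,−86.0) and the recess at (546.4,21.6). The pin is where it should be, within 1 mm. Next I'll touch the plate behind the insert and push with two spread fingertips.

Run:
```python
from h import *
import pickle
I=np.array([525.3,-86.]);C=np.array([546.4,21.6]); d=(C-I)/np.linalg.norm(C-I); q=quat(d)
st=lambda:[np.round(bot.read_state()[k],1).tolist() for k in("clock","ee_pos","ft_force","grip_width")]
S=I-51*d
bot.move_to([*S,90],q); print(st())
print(bot.servo_line([*S,44],speed=40,until_force=4),st())
z=bot.read_state()["ee_pos"][2]+2
bot.servo_line([*S,z],speed=40)
print(bot.servo_line([*(C-60*d),z],speed=60,until_force=25),st())
c=cam("wrist"); cv2.imwrite("pics/w2.png",c["image"]); pickle.dump(c,open("w2.pkl","wb"))
```

```text
[3.9, [516.4, -135.8, 91.2], [1.2, 0.4, 0.9], 39.9]
True [4.9, [515.4, -136.0, 47.5], [-2.3, 1.7, 7.8], 40.3]
False [7.0, [534.8, -37.5, 49.5], [0.7, -0.0, 0.7], 40.1]
```

View pics/w2.png

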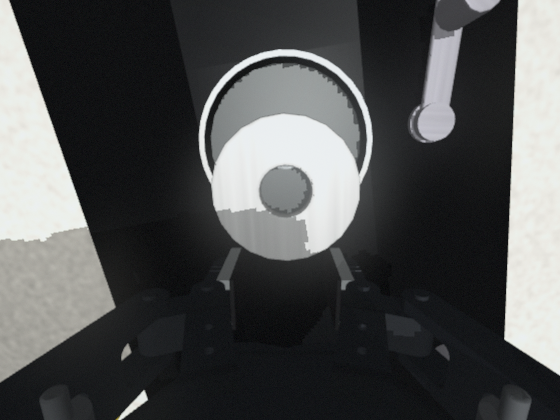

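The ring, centred at about (286,187), is nicely aligned with the recess at (286,137) and about 20 mm short. I'll continue the push slowly.

Run:
```python
from h import *
import pickle
I=np.array([525.3,-86.]);C=np.array([546.4,21.6]); d=(C-I)/np.linalg.norm(C-I); q=quat(d)
st=lambda:[np.round(bot.read_state()[k],1).tolist() for k in("clock","ee_pos","ft_force","grip_width")]
print(bot.servo_line([*(C-37*d),49.5],speed=30,until_force=20),st())
bot.servo_line([*(C-55*d),49.5],speed=60); bot.servo_line([*(C-45*d),120],speed=120)
c=cam("wrist"); cv2.imwrite("pics/w3.png",c["image"]); P=pts(c)
m=lambda z0,z1:(P[...,2]>z0)&(P[...,2]<z1)&(np.hypot(P[...,0]-C[0],P[...,1]-C[1])<31)
r=np.hypot(P[...,0]-C[0],P[...,1]-C[1]); k=(r>15)&(r<31)&(c["depth"]>0)
X=P[k]; A=np.c_[X[:,:2]-C,np.ones(len(X))]; w=np.linalg.lstsq(A,X[:,2],rcond=None)[0]; print("slope",w[:2],"z",w[2],len(X)); print("plate z",np.median(P[(r>42)&(r<55)&(c["depth"]>0)][:,2]),st())
```

```text
False [7.9, [539.2, -14.8, 49.5], [0.4, 0.2, 0.6], 39.7]
slope [-0.69043883 -3.42906049] z 71.9096663600288 9695
plate z 30.828783128030068 [9.2, [537.3, -22.5, 119.1], [0.7, 0.3, 0.4], 39.8]
```

View pics/w3.png

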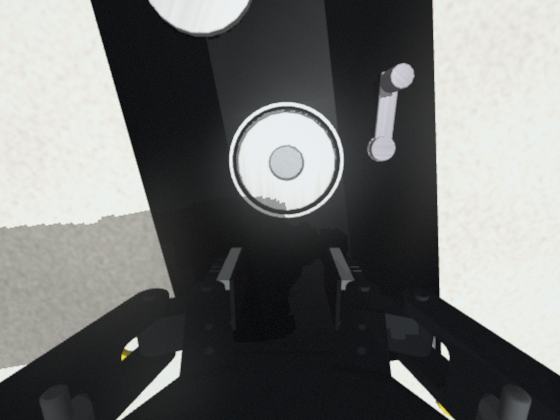

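The ring is concentric inside the bright line at (287,160). The tilt fit was polluted by finger pixels, so I'll redo it with those filtered out. If it passes, I'll swing the clip with the closed fingertips, turning the tool with the knob.

```bash
cat > clip.py <<'E'
from h import *
import pickle
C=np.array([546.4,21.6]); pin=np.array([612.2,19.4])
st=lambda:[np.round(bot.read_state()[k],2).tolist() for k in("clock","ee_pos","ft_force","joint_positions")]
c=cam("wrist"); P=pts(c); r=np.hypot(*(P[...,:2]-C).transpose(2,0,1)); k=(r>15)&(r<31)&(P[...,2]<45)&(c["depth"]>0)
X=P[k]; A=np.c_[X[:,:2]-C,np.ones(len(X))]; w=np.linalg.lstsq(A,X[:,2],rcond=None)[0]; print("insert slope,z",w,"mean xy-C",X.mean(0)[:2]-C)
assert np.hypot(*w[:2])<.035 and abs(w[2]-30)<3
def pose(deg,gap,z=62,rad=42):
    f=np.radians(deg); n=np.array([np.cos(f),np.sin(f)]); t=np.array([-n[1],n[0]])
    return [*(pin+rad*n-t*(18+gap)),z],quat(-t)
s=bot.read_state()["ee_pos"]; bot.servo_line([s[0],s[1],150],speed=150)
bot.move_gripper(0)
p,q=pose(75,12,150); bot.move_to(p,q); bot.servo_line(pose(75,12)[0],speed=100); print(st())
for a in range(75,175,11):
    p,q=pose(a,0); hit=bot.servo_line(p,q,speed=60,until_force=12)
    if hit: print("hit",a,st()); break
else:
    p,q=pose(178,0); print(bot.servo_line(p,q,speed=25,until_force=6))
print(st())
E
python3 clip.py
```

```text
insert slope,z [-1.44110421e-03  6.19890058e-04  2.98479133e+01] mean xy-C [0.22237722 1.12941457]
[12.63, [652.44, 52.19, 62.78], [0.85, -0.44, 1.06], [0.02, 0.72, 1.35, -0.0, 1.07, 1.86]]
False
[16.33, [571.04, 39.02, 62.03], [-1.23, -0.23, 0.15], [0.0, 0.57, 1.61, -0.0, 0.96, 0.04]]
```

The insert is level and flush (z = 29.85). I'll back the fingers off, retreat and check.

Run:
```python
from h import *
C=np.array([546.4,21.6]); q=bot.read_state()["tool_rot"]
bot.servo_line([571,55,62],speed=60); bot.servo_line([560,55,110],speed=100); bot.move_to([530,-20,200],quat([.04,1]))
c=cam("wrist"); cv2.imwrite("pics/w4.png",c["image"]); P=pts(c)
r=np.hypot(*(P[...,:2]-C).transpose(2,0,1)); k=(r>15)&(r<31)&(P[...,2]<33)&(c["depth"]>0)
X=P[k]; A=np.c_[X[:,:2]-C,np.ones(len(X))]; print(np.linalg.lstsq(A,X[:,2],rcond=None)[0])
k=(P[...,2]>52)&(P[...,2]<60)&(np.hypot(P[...,0]-585,P[...,1]-30)<45); K=P[k].mean(0); v=K[:2]-[612.2,19.4]
print("knob",K,k.sum(),"r",np.hypot(*v),"clip",np.arctan2(v[1],v[0])%(2*np.pi)-np.radians(87.8)); print(bot.read_state()["clock"],bot.read_state()["ft_force"])
```

```text
[-6.30755290e-04  3.33233483e-04  2.98208704e+01]
knob [570.0444621   21.19602804  57.14607026] 201 r 42.19378026119887 clip 1.5666145258543736
17.9917 [-0.02945436 -0.23071174  0.0562948 ]
```

View pics/w4.png

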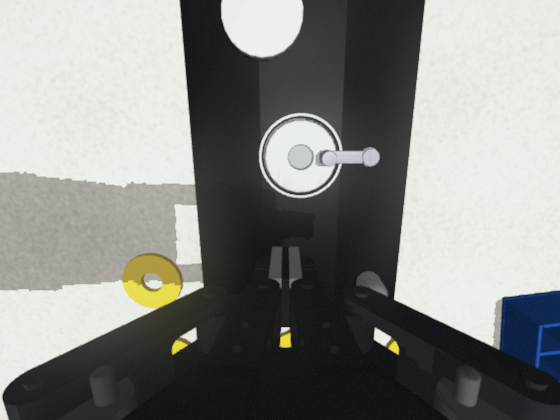

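The clip arm, with its knob at (329,157), points across the rim of the seated ring at (300,156). The blank and objective look untouched.

```bash
python3 -c "
from rig import bot
bot.dwell(.3);bot.finish_job()"
```

```text
the job is handed in; nothing more can be done
```

The insert is home in the recess and the clip is turned across its rim. I handed the job in at about 18 s on the robot clock, against the 54 s limit; the hand-in reports no verdict.

I pushed the ring about 110 mm across the plate with two spread fingertips until it dropped in. I then swung the clip round by its knob with the closed fingertips and backed the arm away.

- **Insert:** its top sits at 29.8 mm, level with the 30 mm plate, and is tilted less than 0.001 rad. Its centre looked concentric with the recess; the one number I took was a rough 1.2 mm offset, measured before the clip was swung.
- **Clip:** its angle measured about 1.57 rad, at its stop, with the knob 42.2 mm from the pin as expected.
- **Other objects:** the blank and objective look undisturbed in the last wrist picture, though I did not re-measure them. I did not look again at the flask, beaker, jar or driver, but the arm never worked near them and no unexpected contact forces showed.
- **Failed check:** the first tilt check on the insert gave nonsense because finger pixels got into the fit. Two later fits without them agreed with each other.

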